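Twist a crooked stack-nest tub home onto its stacking seats

ROBOT

A 6-joint arm with a two-finger parallel gripper is mounted at the origin on the work surface; the furniture and walls round the work are solid. World frame = base frame: x ahead of the robot, y to its left, z up, the work surface at z = 0. Lengths are in m, angles in degrees, forces in N, time in s.
With the tool pointing down it reaches from about 0.4 to 0.825 m from the base axis. Payload 7 kg.
Tool frame: the origin (TCP) lies at the very end of the fingers, on their centre line; the grasp point (between the pads) lies 19 mm behind it (ctrl.grip_point_offset is the distance from the TCP to the grasp point, in m); x points along the fingers, z is the direction in which the jaws open and shut, and the axes are right-handed (so a half turn about x gives the same grasp; the last joint's range is limited). The gripper opens to 88 mm and grips with 3 to 60 N. Pads are 19 mm wide; open, the fingers measure 130 mm over their backs; the gripper's body (78 mm by 193 mm) begins 47 mm behind the grasp point.
Start: joints at [85.09, 20.546, 0.682, 0, -70.136, -16.507], TCP at [0.246, 0.628, 0.227] pointing down, gripper open.
Joint ranges: [-176.03, 176.03], [-82.01, 121.73], [-58.28, 71.71], [-173.87, 95.51], [-174.79, -0.11], [-173.66, 173.66]. Speed limits (degrees/s): [136.94, 136.94, 172.46, 180, 180, 180].

INTERFACE

Orientations are given as [roll, pitch, yaw] about the fixed x, y, z axes, in that order (R = Rz(yaw) Ry(pitch) Rx(roll)).
In Python, from plant import get_obs, snapshot, calibration, close_job, ctrl gives the robot as it stands.
- The arm moves only by the tool move_arm, never from a script. Its argument "commands" is a list that holds one entry, the list of rows, each a list of 4 numbers: the shift along the tool's x, y, z in cm, then the turn about the tool's x in rad. In form: [[[dx, dy, dz, spin], ...]]. A call has 1 to 8 rows; each row shifts and turns the commanded pose from where the row before left it, along the tool's axes as they then stand; what a row does not reach is not made up. A row lasts 1/10 s, in which the tool goes at most 50 mm and 8.59 degrees, less where a joint would pass 70% of its speed; a pose out of reach is approached as far as the arm can. A call with a gripper value outside its range is refused whole. "jaw" is the finger opening in cm, from 0 to 8.76, set as the call begins (left out, the last holds). The fingers move at their own pace and stop on an object; the grip force is fixed at half the most. Time passes only in rows, so rows that do not move let the fingers close. It gives the time, the measured TCP pose, the force and the opening at its end, in the units of the state.
- get_obs(): the state, without advancing time (a new reading comes with each control period).
- snapshot(name): name is "scene" or "side" or "wrist"; returns (picture, depth): 420x560x3 uint8, red, green, blue; 420x560 float32, m along the optical axis (not along the pixel's ray), 0 where there is no reading.
- calibration(name): a dict with "mtx" (3x3 intrinsics, pixels), "T" (4x4, takes a point from camera to world coordinates); the wrist camera has in their place "tool_from_camera" (4x4, takes a point from camera to tool coordinates, whose origin is the TCP and whose axes are the tool frame's). Camera axes: x right, y up, looking along -z (the intrinsics and any distortion apply to the point x, -y, -z); pixel columns grow to the right and rows downward; lengths in m; the calibration is good to about 2 mm. A picture is of the moment at which its call begins: read the wrist's pose just before it. calibration takes no time and is no camera call.
- close_job(): hands the job in, once; it reports no verdict.
The state is a dict: "clock": time; "joint_pos": joint angles; "qvel": joint speeds; "tau": joint torques, N m; "tool_pos": TCP position; "orientation": TCP orientation; "force": force on the tool from outside, world axes, zero at the start; "moment": the same for the moment, N m; "opening": finger opening in m.
Only numpy, scipy, OpenCV 4.12 (cv2) and the standard library are available. Lean on these libraries where they do the work, as an engineer would, in place of code of your own. Each camera call takes 0.05 s, during which the arm holds its last target. There are 200 camera calls.

TASK

The upper of the stack-nest tubs was set down crooked on the tub below it. Without lifting it off, twist it the way that makes it stack, until its three feet drop fully home into the shallow seats of the rim below and it sits level; do not let it nest down onto the cartons in the lower tub. Leave everything else where it stands and let go.

Things in the scene. Friction and masses are not known exactly. Their poses are not given: they have to be found in the camera images.
- tub_upper: Upper tub, crooked on a lower one; 0.3 to 0.5 kg with two loose cartons. All three tubs are alike: round, open, tapered, grey, 80 mm tall, 103 mm across at the base, 122 mm at the rim, three hollow lobes down the wall (to 66 mm from the axis) at 0 (its +x), 120 and 240 deg. Origin: centre of underside, z up. Foot under each lobe: flat, 34 deg wide, 8 mm above the underside; it rides on the rim below.
- tab_0 (a point): Middle of a grip tab of tub_upper (on its lobe at 0 deg): a block 26 mm wide, 64 to 86 mm from the axis, 62 to 80 mm above the tub's underside. A sideways push of about 1 N on a tab turns the tub in place (its plastic is slippery); keep the push level, as a high or upward one tips the tub.
- tab_1 (a point): Middle of a grip tab of tub_upper (on its lobe at 120 deg): a block 26 mm wide, 64 to 86 mm from the axis, 62 to 80 mm above the tub's underside. A sideways push of about 1 N on a tab turns the tub in place (its plastic is slippery); keep the push level, as a high or upward one tips the tub.
- tab_2 (a point): Middle of a grip tab of tub_upper (on its lobe at 240 deg): a block 26 mm wide, 64 to 86 mm from the axis, 62 to 80 mm above the tub's underside. A sideways push of about 1 N on a tab turns the tub in place (its plastic is slippery); keep the push level, as a high or upward one tips the tub.
- tub_a: Lower tub, same pattern and frame, holding two cartons; it is either under tub_upper or open beside it. The upper tub's base sits 8 mm deep in its mouth with 2 to 3 mm of play. With 0, 120 or 240 deg between the two x axes the upper tub nests: falls onto the cartons, underside only about 41 mm above this one's. At 60, 180 or 300 deg it stacks: 65 mm above (72 mm while riding on the rim).
- tub_b: The other lower tub, the same in every way, with two cartons; it stands a sixth of a turn (60 deg) round from tub_a. The one under tub_upper is the one whose origin lies straight below it.
- seat_a (a point): Middle of the floor of one of the three shallow seats in the rim of tub_a, the one at 60 deg; the others lie at 180 and 300 deg, midway between its lobes. A seat is 7 mm deep and 39 deg wide, with sloped ends. tub_upper's feet drop in from about 3 to 5 deg off.
- seat_b (a point): Middle of the floor of one of the three shallow seats in the rim of tub_b, the one at 60 deg; the others lie at 180 and 300 deg, midway between its lobes. A seat is 7 mm deep and 39 deg wide, with sloped ends. tub_upper's feet drop in from about 3 to 5 deg off.
- base_board: Plywood stacking board, fixed, 190 x 390 x 12 mm (x, y, z); origin at the centre of its underside on the table. Two places for tubs, at y = +90 and -90 mm, each a ring of six 14 mm dowels 18 mm tall that keep a lower tub from sliding, or turning more than about 5 deg. tub_upper stands on the tub at y = +90 mm.
- tape_roll: Bystander on the table, loose: roll of brown tape lying flat in front of the board, 75 mm across, 19 mm tall; origin under its centre.
- stamp: Bystander on the table, loose: wooden hand stamp in front of the board, 30 x 60 x 68 mm (x, y, z); origin under its centre.
- saffron_jar: Bystander on the table, loose: small glass jar beside the right (-y) end of the board, 49 mm across, 76 mm tall; origin under its centre.

How it is judged:
By the outcome, as a careful person would: the job done as asked, in the order asked, and still so for the second after the job is handed in, with the robot touching nothing.
It also fails if it takes over 32 s, if anything falls off the work surface, if the arm or the gripper's body presses on something with over 40 N, if the wrist force passes 120 N, or if a joint passes its speed limit or range.

## Working session

There is one attempt and no reset: what is moved stays moved. The work goes in short steps, Python scripts to look and compute and a tool call to move; the robot and the scene stay as the last step left them, time stands still between calls to the robot, and variables do not carry over. Pictures are saved under pics/ and viewed, about 8 in all and at most 12, crops included, and the job is handed in when it is done.

Besides the shell and the picture viewer there is one more tool, called as a command line: name --argument value ..., lists and objects as JSON in quotes. move_arm: Moves the arm, as the interface text tells. Its arguments: {"type":"object","properties":{"commands":{"type":"array"},"jaw":{"type":"number"}},"required":["commands"]}

```bash
mkdir -p pics
cat > h.py <<'E'
import numpy as np, cv2
from plant import get_obs, snapshot, calibration, close_job, ctrl
from scipy.spatial.transform import Rotation as R
def toolT(o):
    T=np.eye(4);T[:3,:3]=R.from_euler('xyz',o['orientation'],degrees=True).as_matrix();T[:3,3]=o['tool_pos'];return T
def shot(n,f=None):
    o=get_obs();p,d=snapshot(n);c=calibration(n)
    T=c['T'] if 'T' in c else toolT(o)@c['tool_from_camera']
    if f: cv2.imwrite('pics/'+f,p[:,:,::-1])
    return p,d,np.array(c['mtx']),np.array(T)
def cloud(d,K,T):
    v,u=np.mgrid[:d.shape[0],:d.shape[1]]
    x=(u-K[0,2])/K[0,0]*d;y=(v-K[1,2])/K[1,1]*d
    P=np.stack([x,-y,-d,np.ones_like(d)],-1)@T.T
    P=P[...,:3];P[d==0]=np.nan;return P
E
python3 - <<'E'
from h import *
print(get_obs())
S=[shot(n) for n in('scene','side')]
for n,(p,d,K,T) in zip(('scene','side'),S):
    np.savez(f'/tmp/{n}.npz',p=p,d=d,K=K,T=T);print(n,T.round(3),K.round(1),calibration(n).keys())
cv2.imwrite('pics/a.png',cv2.resize(np.vstack([s[0] for s in S])[:,:,::-1],None,fx=.71,fy=.71))
cv2.imwrite('pics/scene.png',S[0][0][:,:,::-1]);cv2.imwrite('pics/side.png',S[1][0][:,:,::-1])
E
```

```text
{'clock': 0.0, 'joint_pos': array([ 8.50888161e+01,  2.05928353e+01,  6.32751749e-01, -2.21927748e-02,
       -7.01347172e+01, -1.65066993e+01]), 'qvel': array([-0.06532658,  0.02464036,  0.03710592,  0.05537747, -0.00328024,
       -0.02558187]), 'tau': array([-2.74924656e-03, -5.82707191e+01,  2.93053919e+01,  6.99676126e+00,
        7.12816996e-03, -1.78567143e-04]), 'tool_pos': array([0.24632337, 0.62791576, 0.2255926 ]), 'orientation': array([   4.0974223 ,   89.90293014, -107.32801945]), 'force': array([-0.50963427,  0.50039421, -0.35804709]), 'moment': array([-0.01020248, -0.01055566,  0.04960635]), 'opening': 0.08780173576510457}
scene [[ 0.517  0.512 -0.686 -0.196]
 [-0.856  0.303 -0.419 -0.435]
 [-0.007  0.804  0.595  0.708]
 [ 0.     0.     0.     1.   ]] [[457.9   0.  282.6]
 [  0.  457.9 215.4]
 [  0.    0.    1. ]] dict_keys(['mtx', 'T'])
side [[-0.992  0.054 -0.114  0.394]
 [-0.126 -0.509  0.852  0.828]
 [-0.012  0.859  0.511  0.609]
 [ 0.     0.     0.     1.   ]] [[522.3   0.  274.9]
 [  0.  522.3 210.2]
 [  0.    0.    1. ]] dict_keys(['mtx', 'T'])
```

View pics/scene.png

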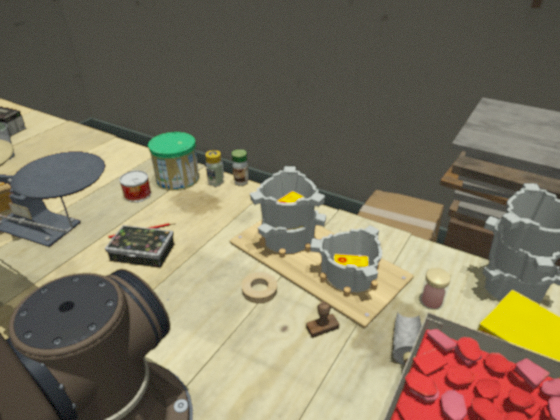

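View pics/side.png

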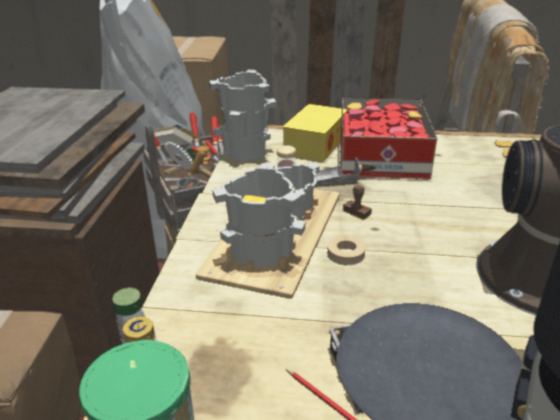

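Upper tub stack is at scene (288,205), the open tub at (348,260); tape roll at (260,287), stamp at (323,322). Next, the depth clouds.

Run:
```python
from h import *
Ps=[];Cs=[]
for n in('scene','side'):
    z=np.load(f'/tmp/{n}.npz');P=cloud(z['d'],z['K'],z['T']).reshape(-1,3);c=z['p'].reshape(-1,3)
    ok=np.isfinite(P).all(1)&(P[:,0]>.25)&(P[:,0]<.95)&(P[:,1]>-.4)&(P[:,1]<.5)&(P[:,2]>-.02)&(P[:,2]<.3)
    P=P[ok];Ps.append(P);Cs.append(c[ok])
    t=P[(P[:,2]<.02)];print(n,len(P),np.median(t[:,2]))
    for lo in np.arange(.0,.2,.02):
        q=P[(P[:,2]>lo)&(P[:,2]<lo+.02)&(P[:,0]>.4)&(P[:,0]<.8)];print(round(lo,2),len(q),q.min(0).round(3) if len(q) else'',q.max(0).round(3) if len(q) else'')
np.savez('/tmp/c.npz',P=np.vstack(Ps),C=np.vstack(Cs),n=len(Ps[0]))
# top-down height map, 1px=1mm, x up, y left
P=np.vstack(Ps)
u=((.25-P[:,1])*1000+.0).astype(int)+0;v=((.85-P[:,0])*1000).astype(int)
im=np.zeros((500,600),np.uint8)
o=np.argsort(P[:,2])
for i in o:
    if 0<=u[i]<600 and 0<=v[i]<500: cv2.circle(im,(u[i],v[i]),1,int(np.clip(P[i,2]/.2*235+20,0,255)),-1)
im=cv2.applyColorMap(im,cv2.COLORMAP_JET)
for k in range(0,600,100): cv2.line(im,(k,0),(k,499),(255,255,255),1)
for k in range(0,500,100): cv2.line(im,(0,k),(599,k),(255,255,255),1)
cv2.imwrite('pics/top.png',im)
```

```text
scene 57971 -0.00019607217591388615
0.0 10631 [ 0.4 -0.4  0. ] [0.718 0.5   0.02 ]
0.02 1885 [ 0.4   -0.379  0.02 ] [0.703 0.481 0.04 ]
0.04 2526 [ 0.439 -0.379  0.04 ] [0.712 0.498 0.06 ]
0.06 1895 [ 0.43  -0.378  0.06 ] [0.705 0.494 0.08 ]
0.08 2301 [ 0.431 -0.255  0.08 ] [0.716 0.468 0.1  ]
0.1 1359 [ 0.47  -0.067  0.1  ] [0.679 0.482 0.12 ]
0.12 1149 [ 0.468 -0.068  0.12 ] [0.678 0.483 0.14 ]
0.14 894 [ 0.451 -0.091  0.14 ] [0.598 0.057 0.16 ]
0.16 419 [ 0.451 -0.091  0.16 ] [0.61  0.051 0.166]
0.18 0  
side 75294 6.045788956915432e-05
0.0 15659 [ 0.4 -0.4  0. ] [0.723 0.397 0.02 ]
0.02 943 [ 0.4   -0.372  0.02 ] [0.719 0.407 0.04 ]
0.04 1057 [ 0.446 -0.363  0.04 ] [0.718 0.423 0.06 ]
0.06 1353 [ 0.437 -0.377  0.06 ] [0.719 0.438 0.08 ]
0.08 2900 [ 0.437 -0.252  0.08 ] [0.721 0.465 0.1  ]
0.1 5561 [ 0.475 -0.069  0.1  ] [0.683 0.48  0.12 ]
0.12 3721 [ 0.475 -0.4    0.12 ] [0.683 0.48  0.14 ]
0.14 1314 [ 0.456 -0.079  0.14 ] [0.616 0.059 0.16 ]
0.16 589 [ 0.456 -0.09   0.16 ] [0.615 0.055 0.166]
0.18 0
```

View pics/top.png

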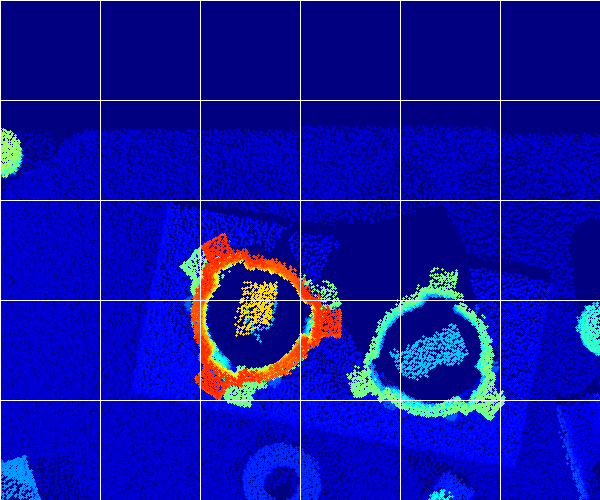

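```bash
cat > meas.py <<'E'
from h import *
from scipy.optimize import least_squares
def measure(P,c0,zlo,zhi,off=None):
    """tub centre and lobe angle: tab points lie 64..86 mm out"""
    q=P[(P[:,2]>zlo)&(P[:,2]<zhi)]
    q=q[np.hypot(*(q[:,:2]-c0).T)<.1]
    c=np.array(c0,float)
    for _ in range(10):
        r=q[:,:2]-c; rad=np.hypot(*r.T); tab=rad>.068
        a=np.arctan2(r[:,1],r[:,0])
        ph=np.angle(np.exp(3j*a[tab]).mean())/3
        ms=[];rel=(a-ph+np.pi/3)%(2*np.pi)
        for k in range(3):
            m=tab&(rel//(2*np.pi/3)==k)
            pts=q[m,:2]; ms.append(pts)
        # centre from three tab boxes: outer edge at .086 along own direction, and lateral middle 0
        D=[];E=[]
        for k,pts in enumerate(ms):
            if len(pts)<15: continue
            d=ph+2*np.pi/3*k; n=np.array([-np.sin(d),np.cos(d)])
            l=(pts-c)@n; D.append(n);E.append((np.percentile(l,3)+np.percentile(l,97))/2)
        # solve shift c and rotation: E = n.dc + 0.076*dphi
        A=np.c_[np.array(D),np.full(len(D),.076)]
        s=np.linalg.lstsq(A,np.array(E),rcond=None)[0]
        c=c+s[:2]
    z=[np.median(q[(np.hypot(*(q[:,:2]-c).T)>.068)&(((np.arctan2(*(q[:,:2]-c).T[::-1])-ph+np.pi/3)%(2*np.pi))//(2*np.pi/3)==k),2]) for k in range(3)]
    return c,np.degrees(ph+s[2]),[len(m) for m in ms],np.round(z,4)
E
python3 - <<'E'
from meas import *
z=np.load('/tmp/c.npz');P=z['P'];n=int(z['n'])
for nm,Q in(('both',P),('scene',P[:n]),('side',P[n:])):
    print(nm,'upper',measure(Q,(.532,-.005),.156,.175))
    print(nm,'lower',measure(Q,(.532,-.005),.085,.097))
    print(nm,'other',measure(Q,(.498,-.183),.085,.097))
# board fit
b=P[(P[:,2]>.009)&(P[:,2]<.0145)&(P[:,0]>.35)&(P[:,0]<.7)&(P[:,1]>-.32)&(P[:,1]<.15)]
print(cv2.minAreaRect((b[:,:2]*1000).astype(np.float32)))
E
```

```text
both upper (array([ 0.53267636, -0.0034086 ]), np.float64(27.654509272942807), [239, 185, 161], array([0.163 , 0.1626, 0.1631]))
both lower (array([ 0.52949483, -0.00462469]), np.float64(47.17195666952923), [176, 160, 80], array([0.091 , 0.0908, 0.0909]))
both other (array([ 0.49434461, -0.18097615]), np.float64(-8.837171251730924), [74, 133, 162], array([0.0909, 0.0911, 0.0907]))
scene upper (array([ 0.52973759, -0.00535003]), np.float64(27.256193331867852), [55, 92, 80], array([0.163 , 0.1626, 0.1626]))
scene lower (array([ 0.53234068, -0.00607771]), np.float64(46.95839841595368), [0, 106, 67], array([   nan, 0.0904, 0.0909]))
scene other (array([ 0.49417485, -0.18108645]), np.float64(-9.38608576664407), [76, 81, 120], array([0.0909, 0.0909, 0.0906]))
side upper (array([ 0.53282318, -0.00241726]), np.float64(27.24135114829596), [112, 134, 80], array([0.1632, 0.1628, 0.1635]))
side lower (array([ 0.53208206, -0.00320266]), np.float64(47.5720348465751), [138, 95, 0], array([0.091 , 0.0912,    nan]))
side other (array([ 0.4878765 , -0.19527804]), np.float64(-14.231357820463202), [0, 71, 1], array([   nan, 0.0913, 0.0903]))
((469.36785888671875, -106.644287109375), (441.5429992675781, 275.38836669921875), 78.26229858398438)
  return _methods._mean(a, axis=axis, dtype=dtype,
  ret = ret.dtype.type(ret / rcount)
```

Run:
```python
from h import *
o=get_obs();T=toolT(o);Rm=T[:3,:3];print(Rm.round(3))
c=np.array([.5315,-.004])
for k in range(3):
    a=np.radians(27.4+120*k); p=np.r_[c+.078*np.array([np.cos(a),np.sin(a)]),.21]
    print(k,p.round(3),'tool shift cm',(Rm.T@(p-T[:3,3])*100).round(2))
    for s in(1,-1):
        t=s*np.array([-np.sin(a),np.cos(a),0]); l=Rm.T@t; print('  spin for tool z=%+dtangent'%s,np.degrees(np.arctan2(-l[1],l[2])).round(1))
print(np.degrees(np.arctan2(*c[::-1])),calibration('wrist'))
```

```text
[[-0.     0.931 -0.365]
 [-0.001 -0.365 -0.931]
 [-1.     0.     0.001]]
0 [0.601 0.032 0.21 ] tool shift cm [ 1.64 54.76 42.55]
  spin for tool z=+1tangent 131.2
  spin for tool z=-1tangent -48.8
1 [0.466 0.038 0.21 ] tool shift cm [ 1.65 41.97 46.9 ]
  spin for tool z=+1tangent 11.2
  spin for tool z=-1tangent -168.8
2 [ 0.528 -0.082  0.21 ] tool shift cm [ 1.66 52.14 55.8 ]
  spin for tool z=+1tangent -108.8
  spin for tool z=-1tangent 71.2
-0.4311924577981786 {'mtx': array([[316.35931556,   0.        , 273.59471476],
       [  0.        , 316.35931556, 210.79874895],
       [  0.        ,   0.        ,   1.        ]]), 'tool_from_camera': array([[ 2.60920057e-04,  2.89480633e-01, -9.57183836e-01,
        -1.58676487e-01],
       [ 5.27501172e-04,  9.57183695e-01,  2.89480734e-01,
         7.78033552e-02],
       [ 9.99999827e-01, -5.80446925e-04,  9.70470511e-05,
        -1.94240689e-04],
       [ 0.00000000e+00,  0.00000000e+00,  0.00000000e+00,
         1.00000000e+00]])}
```

move_arm --commands '[[[0,2.6,2.9,0],[0,2.6,2.9,0],[0,2.6,2.9,0],[0,2.6,2.9,0],[0,2.6,2.9,0],[0,2.6,2.9,0],[0,2.6,2.9,0],[0,2.6,2.9,0]]]' --jaw 4.6

```text
clock: 0.9
tool_pos: [0.3555, 0.3347, 0.2264]
orientation: [-21.0, 90.0, -132.5]
force: [1.2, -0.1, 0.7]
opening: 0.0457
```

move_arm --commands '[[[0,2.6,2.9,0],[0,2.6,2.9,0],[0,2.6,2.9,0],[0,2.6,2.9,0],[0,2.6,2.9,0],[0,2.6,2.9,0],[0,0,0,0.098],[0,0,0,0.098]]]'

```text
clock: 1.7
tool_pos: [0.4371, 0.116, 0.2263]
orientation: [-35.5, 90.0, -158.5]
force: [0.8, -0.2, -0.3]
opening: 0.0462
```

Run:
```python
from h import *
o=get_obs();p,d,K,T=shot('wrist','w1.png');np.savez('/tmp/w.npz',p=p,d=d,K=K,T=T)
T=toolT(o);Rm=T[:3,:3];print(o['clock'],o['tool_pos'],o['joint_pos'].round(1),o['opening'],o['force'])
a=np.radians(147.4);p=np.r_[np.array([.5315,-.004])+.078*np.array([np.cos(a),np.sin(a)]),.21]
l=Rm.T@[-np.sin(a),np.cos(a),0];print((Rm.T@(p-T[:3,3])*100).round(2),np.degrees(np.arctan2(-l[1],l[2])))
```

```text
1.7 [0.43713309 0.11599543 0.22630674] [ 39.9  -1.  -26.   -0.  -65.   17. ] 0.04619326224159823 [ 0.84573682 -0.18733913 -0.29147682]
[1.63 6.65 4.97] -0.4301091743799954
```

View pics/w1.png

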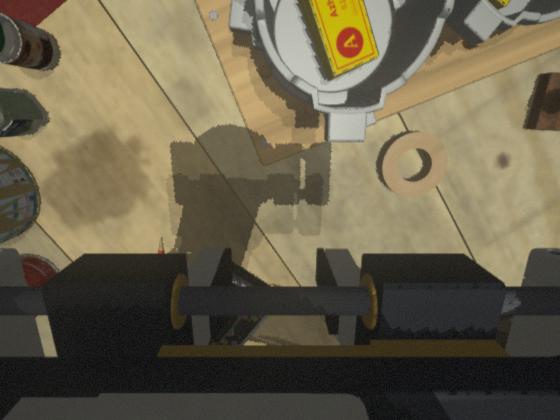

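Wrist view: the target tab at (348,125) is aligned with the fingers (gap centred about column 270), tub and carton above; I still need +6.6 cm y and +5 cm z.

move_arm --commands '[[[0,2.2,1.7,0],[0,2.2,1.7,0],[0,2.2,1.6,0],[0,0,0,0]]]'

```text
clock: 2.15
tool_pos: [0.466, 0.038, 0.2262]
orientation: [-16.5, 89.9, -139.1]
force: [-0.1, 0.4, 0.5]
opening: 0.0463
```

```bash
cat > look.py <<'E'
from meas import *
import sys
o=get_obs();W=shot('wrist',sys.argv[1]);Tt=toolT(o)
Pw=cloud(W[1],W[2],W[3]);q=Pw.reshape(-1,3);q=q[np.isfinite(q).all(1)]
print(o['clock'],o['tool_pos'].round(4),o['opening'],o['force'].round(2))
for n in('scene','side'):
    p,d,K,T=shot(n,f'{n}_{sys.argv[1]}');P=cloud(d,K,T).reshape(-1,3);P=P[np.isfinite(P).all(1)]
    q=np.vstack([q,P[(abs(P[:,0]-.53)<.3)&(abs(P[:,1])<.3)]])
np.save('/tmp/q.npy',q)
# drop the finger volume
l=(q-Tt[:3,3])@Tt[:3,:3]
q=q[~((l[:,0]<.02)&(abs(l[:,1])<.015)&(abs(l[:,2])>.018)&(abs(l[:,2])<.07))]
for nm,lo,hi in(('upper',.15,.17),('lower',.085,.097)):
    try: print(nm,measure(q,(.532,-.005),lo,hi))
    except Exception as e: print(nm,e)
l=(q-Tt[:3,3])@Tt[:3,:3]*100
m=(q[:,2]>.15)&(q[:,2]<.17)&(np.hypot(q[:,0]-.531,q[:,1]+.004)>.07)&(abs(l[:,1])<3)&(abs(l[:,2])<4)
if m.any(): print('tab in tool cm: lo',np.percentile(l[m],3,0).round(2),'hi',np.percentile(l[m],97,0).round(2),m.sum())
E
python3 look.py w2.png
```

```text
2.15 [0.466  0.038  0.2262] 0.04627861373053367 [-0.09  0.42  0.5 ]
upper (array([ 0.53231676, -0.00424813]), np.float64(27.38757820764952), [1604, 1081, 1530], array([0.164 , 0.164 , 0.1641]))
lower (array([ 0.53073521, -0.00401119]), np.float64(47.797699419668305), [241, 246, 162], array([0.0915, 0.0914, 0.0916]))
tab in tool cm: lo [ 6.08 -0.75 -1.38] hi [7.43 0.73 1.21] 868
```

move_arm --commands '[[[1.4,0,0,0],[1.4,0,0,0],[1.4,0,0,0],[1.4,0,0,0],[1.4,0,0,0],[1.2,0,0,0],[0,0,0,0]]]'

```text
clock: 3.0
tool_pos: [0.4645, 0.0402, 0.1432]
orientation: [-37.6, 89.8, -160.2]
force: [0.3, 0.1, 1.3]
opening: 0.0461
```

move_arm --commands '[[[0,0.005,-0.27,0.035],[0,0.005,-0.27,0.035],[0,0.005,-0.27,0.035],[0,0.005,-0.27,0.035],[0,0.005,-0.27,0.035],[0,0.005,-0.27,0.035],[0,0.005,-0.27,0.035],[0,0.005,-0.27,0.035]]]'

```text
clock: 3.8
tool_pos: [0.4799, 0.0568, 0.1454]
orientation: [153.6, 90.0, 14.9]
force: [0.4, -1.1, 0.5]
opening: 0.0461
```

```bash
python3 look.py w3.png
```

```text
3.8 [0.4799 0.0568 0.1454] 0.046086270754457474 [ 0.42 -1.07  0.47]
upper (array([ 5.30495056e-01, -2.78460892e-04]), np.float64(16.687382422031884), [3968, 1184, 844], array([0.1642, 0.1643, 0.164 ]))
lower (array([ 0.5292882 , -0.00474475]), np.float64(47.554896850185095), [170, 181, 75], array([0.0907, 0.0907, 0.0907]))
tab in tool cm: lo [-2.   -0.41 -0.42] hi [-0.94  0.95  1.74] 1220
```

View pics/w3.png

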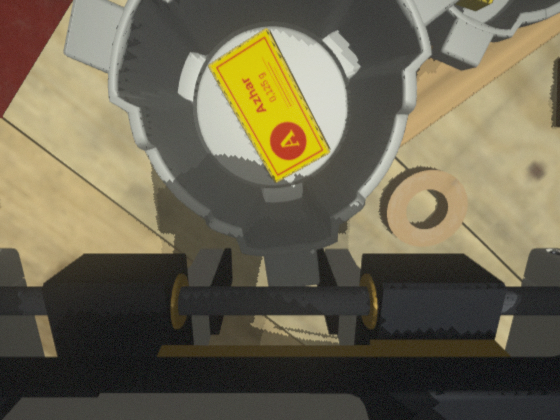

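The tab is touching the right finger (at ~(330,275)); the tub has turned about 9–10° clockwise and still rides level at 0.164. I'll keep going.

move_arm --commands '[[[0.1,0.005,-0.27,0.035],[0.1,0.005,-0.27,0.035],[0,0.005,-0.27,0.035],[0,0.005,-0.27,0.035],[0,0.005,-0.27,0.035],[0,0.005,-0.27,0.035],[0,0.005,-0.27,0.035],[0,0.005,-0.27,0.035]]]'

```text
clock: 4.75
tool_pos: [0.4976, 0.0681, 0.1429]
orientation: [142.9, 90.0, -11.8]
force: [-0.6, -0.7, 0.5]
opening: 0.0458
```

```bash
python3 look.py w4.png
```

```text
4.75 [0.4976 0.0681 0.1429] 0.04581827229689196 [-0.57 -0.75  0.48]
upper (array([ 5.32238427e-01, -1.48925675e-04]), np.float64(2.120863918525426), [4125, 1100, 619], array([0.1641, 0.1642, 0.1638]))
lower (array([ 0.53093859, -0.00491428]), np.float64(47.18017470801067), [167, 195, 78], array([0.091 , 0.0911, 0.0903]))
tab in tool cm: lo [-2.25 -0.48 -0.44] hi [-1.15  0.99  1.74] 1165
```

move_arm --commands '[[[0,0.005,-0.27,0.035],[0,0.005,-0.27,0.035],[0,0.005,-0.27,0.035],[0,0.005,-0.27,0.035],[0,0.002,-0.135,0.0175],[0,0.002,-0.135,0.0175]]]'

```text
clock: 5.5
tool_pos: [0.5104, 0.0726, 0.1427]
orientation: [-176.1, 90.0, 19.2]
force: [-0.0, -0.1, -0.3]
opening: 0.0457
```

```bash
python3 look.py w5.png
```

```text
5.5 [0.5104 0.0726 0.1427] 0.0457021469158692 [-0.   -0.1  -0.34]
upper (array([ 0.53033084, -0.00076126]), np.float64(-10.853050570853037), [3659, 1369, 1588], array([0.1607, 0.1571, 0.1573]))
lower (array([ 0.53060864, -0.00503929]), np.float64(47.24928427566023), [166, 253, 73], array([0.0911, 0.0913, 0.0908]))
tab in tool cm: lo [-1.56 -0.54 -0.7 ] hi [-1.21  0.94  1.72] 1491
```

All three tabs are down near 0.157, so it has dropped. Centre the fingers around the tab and lift away.

move_arm --commands '[[[0,0,0.3,0],[0,0,0.3,0],[0,0,0,0],[-1.0,0,0,0],[-2.0,0,0,0],[-2.5,0,0,0],[-2.5,0,0,0],[0,0,0,0]]]'

```text
clock: 6.45
tool_pos: [0.5067, 0.0716, 0.227]
orientation: [-176.7, 89.6, 18.5]
force: [0.8, 0.6, -0.7]
opening: 0.0461
```

move_arm --commands '[[[0,-4,0,0],[0,-4,0,0],[0,-4,0,0],[0,-4,0,0],[0,0,0,0]]]'

```text
clock: 6.95
tool_pos: [0.4619, 0.2289, 0.2228]
orientation: [-140.3, 89.9, 55.2]
force: [0.2, -0.6, -0.3]
opening: 0.0459
```

```bash
python3 look.py w6.png
python3 - <<'E'
from meas import *
q=np.load('/tmp/q.npy')
c,a,_,_=measure(q,(.532,-.004),.15,.165)
m=(q[:,2]>.15)&(q[:,2]<.17)&(np.hypot(*(q[:,:2]-c).T)<.095)&(np.hypot(*(q[:,:2]-c).T)>.05)
r=q[m];r=r[r[:,2]>np.percentile(r[:,2],40)];A=np.c_[r[:,:2]-c,np.ones(len(r))];print('plane',np.linalg.lstsq(A,r[:,2],rcond=None)[0])
cv2.imwrite('pics/f.png',np.hstack([cv2.imread('pics/scene_w6.png')[130:330,200:440],cv2.imread('pics/side_w6.png')[130:330,180:420]]).repeat(1,0))
E
```

```text
6.95 [0.4619 0.2289 0.2228] 0.04593723608026598 [ 0.16 -0.59 -0.33]
upper (array([ 0.53069495, -0.00555513]), np.float64(-11.902939987189043), [113, 127, 133], array([0.156 , 0.1559, 0.1555]))
lower (array([ 0.53060815, -0.00488464]), np.float64(47.339229403484914), [171, 141, 69], array([0.091 , 0.091 , 0.0906]))
plane [0.00020544 0.00092327 0.15618335]
```

View pics/f.png

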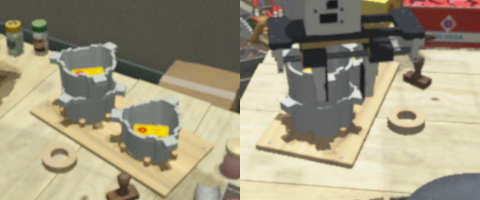

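The upper tub now sits level: its tabs are 65 mm above the lower tub's, at −59.2° relative, and the gripper is clear of it. Bystanders look unmoved in both crops.

```bash
python3 -c "
from plant import *
print(close_job())"
```

```text
the job is handed in; nothing more can be done
None
```

The upper tub is stacked on the lower one. I pushed one grip tab sideways to turn it about 39° clockwise (seen from above), without lifting it. The feet dropped into the seats, and I backed the gripper off and handed the job in at about 7 s.

- **Seating:** the three tab tops were at 156.0, 155.9 and 155.5 mm. That is 65 mm above the lower tub's, so it is stacked and not nested on the cartons.
- **Level:** the tilt across the rim was under 0.1°.
- **Angle:** there was −59.2° between the two tubs, against a target of −60°, so it is within the seats' play.
- **Lower tub:** it stayed put, at 47.8° before and 47.3° after, which is within measuring noise.
- **Everything else:** the other tub, tape roll and stamp looked unmoved in the last pictures. I checked these, and the part of the jar in view, only by eye.

During the pushing, the readings of the tub's centre were off by up to about 4 mm because the fingers were in the view. They agreed again once the gripper was clear. No check failed.

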